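# Draw out the lid rack until it locks and clamp it

## Robot

A 6-joint arm with a two-finger parallel gripper is mounted at the origin on a cart in front of the work surface, level with it; the furniture and walls round the work are solid. World frame = base frame: x ahead of the robot, y to its left, z up, the work surface at z = 0. Lengths are in m, angles in rad, forces in N, time in s.
With the tool pointing down it reaches from about 0.275 to 0.975 m from the base axis. Payload 8.4 kg.
Tool frame: the origin (TCP) lies midway between the tips of the shut fingers; the grasp point (between the pads) lies 19 mm behind it (robot.grip_depth is the distance from the TCP to the grasp point, in m); z points along the fingers, y is the line along which they close (so a half turn about z gives the same grasp; the last joint's range is limited). The gripper opens to 92 mm and grips with 3 to 60 N. Pads are 20 mm wide; open, the fingers measure 128 mm over their backs; the gripper's body (75 mm by 189 mm) begins 69 mm behind the grasp point.
Start: joints at [1.189, 0.353, 1.633, -0, 1.155, -0.002], TCP at [0.232, 0.58, 0.215] pointing down, gripper open.
Joint ranges: [-2.63, 2.63], [-0.92, 2.1], [0.06, 2.66], [-1.3, 4.44], [0, 2.69], [-3.02, 3.02]. Speed limits (rad/s): [2.22, 2.22, 2.79, 3.14, 3.14, 3.14].

## Interface

Orientations are given as [roll, pitch, yaw] about the fixed x, y, z axes, in that order (R = Rz(yaw) Ry(pitch) Rx(roll)).
In Python, from station import robot gives the robot as it stands.
- The arm moves only by the tool apply_moves, never from a script. Its arguments are lists of equal length, an entry for each row: "dp": the shift along the world's x, y, z in m, a list of three; "delta_rot": the turn, a rotation vector about the world's x, y, z in rad, a list of three; "jaw": the opening, from 0 (shut) to 1 (fully open). A call has exactly 5 rows; each row shifts and turns the commanded pose from where the row before left it; what a row does not reach is not made up. A row lasts 1/12 s, in which the tool goes at most 41.7 mm and 7.16 degrees, less where a joint would pass 70% of its speed; a pose out of reach is approached as far as the arm can. A call with a gripper value outside its range is refused whole. The fingers move at their own pace and stop on an object; "grip_force" is the grip in N (left out, the last holds). Time passes only in rows, so rows that do not move let the fingers close, or fill a call up. It gives the time, the measured TCP pose, the force, the opening and the grip force at its end, in the units of the state.
- robot.state(): the state, without advancing time (a new reading comes with each control period).
- robot.get_image(name): name is "scene" or "top"; returns the picture (420x560x3 uint8, blue, green, red); there is no depth.
- robot.camera_params(name): a dict with "fx", "fy", "cx", "cy" (pixels), "rvec" (rotation vector, rad) and "tvec" (3), from world to camera coordinates, as OpenCV has them. Camera axes: x right, y down, z forward; pixel columns grow to the right and rows downward; lengths in m; the calibration is good to about 2 mm. A picture is of the moment at which its call begins. camera_params takes no time and is no camera call.
- robot.finish_job(): hands the job in; it is judged then, once.
Trained networks look in the newest picture that a camera, given by its name, has taken for a name from the list of things; names that differ only in an ending like _2 or _b are one class to them, and where a whole thing is asked for, a point or a joint stands for the part that bears it (a point fixed in the world has none). Each returns a list of dicts, best first, with "score" (0 to 1); they miss things now and then, are a little off and sometimes report something else, mostly with a low value. They report only what shows in the picture. A call takes as long as a camera call. They do not tell look-alikes from the thing itself.
- robot.find_in(camera, label): "location" ([column, row] in pixels, amid what is visible of it).
- robot.spot_point(camera, label): "location" ([column, row] in pixels: a listed point, or the origin of a listed thing).
The state is a dict: "time": time; "q": joint angles; "joint_velocities": joint speeds; "tau": joint torques, N m; "position": TCP position; "eef_rot": TCP orientation; "contact_force": force on the tool from outside, world axes, zero at the start; "torque": the same for the moment, N m; "gripper_width": finger opening in m; "gripper_force": force on a finger pad.
Only numpy, scipy, OpenCV 4.12 (cv2) and the standard library are available. Lean on these libraries where they do the work, as an engineer would, in place of code of your own. Each camera call takes 0.05 s, during which the arm holds its last target. There are 200 camera calls.

## Task

Make the telescoping pot-lid rack longer: push its end hoop outwards until the rail's lock button clicks out through the hole, and do not force the rail once it has locked. Then swing the lever of the eccentric clamp round until its lobe bears firmly on the rail's rubber pad and stop there, without crushing the pad. Let go of everything, and leave the other things on the island standing where they are.

Things in the scene. Friction and masses are not known exactly. Their poses are not given: they have to be found in the camera images.
- lid_rack: Telescoping pot-lid rack fixed to the island. Origin on the surface under its centre line; own +y: the way the rail draws out (robot's left, +-20 deg), +x away from the robot. Aluminium channel 40 mm wide (x), 33 high, y -155 to +80 mm; fixed wire hoops 92 mm wide, 83 high at y = -142, -105, -68.
- end_hoop: Inner rail with its end hoop, the part to push: wire hoop 92 mm wide (own x), wire 7 mm, level top bar centred 80 mm high, on a grey foot 108 x 16 mm, 8 to 34 high. Origin on the surface under the hoop, axes as lid_rack's, at lid_rack y = 105 mm + travel. Behind the hoop nothing over the channel is higher than 38 mm. Travel starts at 0 to 30 mm, ends at 135, drags with 4 N.
- lock_button (a joint): Spring lock button, a 7 mm brass pin on the rail. 0: pressed in, hidden under the channel's cover strip; about 0.008 m: clicked out, standing 5 mm proud of the strip through its hole. Springs out by itself when the rail brings it there, at a travel of 70 to 110 mm (differs every time); from then the rail stops hard, with 1.7 mm play.
- cam_pivot (a point): Upright pivot axis of the eccentric clamp, 40 mm high. The clamp stands on a grey block on the robot's side of the channel near its mouth (lid_rack x -38, y +33 to +57 mm): a level steel disc, radius 20 mm, 8 mm off-centre on the pivot, beside the rail, with a lever on top.
- lever_post (a point): Top centre (73 mm high) of the upright grey round post on the end of the clamp lever: 15 mm across, from 34 to 73 mm high, 62 mm from the pivot axis. The lever is 12 mm wide, at 34 to 40 mm height; at joint value 0 it points 130 deg counter-clockwise of lid_rack's +x.
- cam (a joint): Clamp lever angle, rad, growing counter-clockwise from above (post goes from the end hoop's side past the robot's side towards the fixed hoops). Starts at 0 to 0.5, stop at 2.4, turns easily, stays where left. With the rail out the lobe touches the pad at 0.75 to 1.2 (varies), is highest at 2.04. The post needs 2 N when free.
- pad (a joint): How far the springy rubber pad on the rail's side is pressed in by the lobe, m: 0 free, 0.0008 to 0.0035 firmly borne on, more is crushed. 20 N per mm; felt at the lever post as about 7 N at 1 mm, 8 to 11 N at 2 mm, 16 N at 3.5 mm. Springs back up to 0.4 mm when the lever is let go.
- tea_light: Bystander: white tea light, 38 mm across, 15 high, behind the rack. Origin: centre of the underside.
- salt_shaker: Bystander: salt shaker, 44 mm across, 90 high, behind the rack. Origin: centre of the underside.
- teaspoon: Bystander: steel teaspoon 130 mm long lying in front of the rack. Origin: centre of the underside.
- jar_lid: Bystander: flat black jar lid, 74 mm across, 15 high, lying on the robot's side of the end hoop's way. Origin: centre of the underside.
- spice_jar_1: Bystander: spice jar with a dark cap, 45 mm across, 105 high, at the left of the island. Origin: centre of the underside.
- spice_jar_2: Bystander: spice jar with a yellow cap, 45 mm across, 100 high, at the left of the island. Origin: centre of the underside.
- red_dish: Bystander: small upside-down red dish, 95 mm across, 48 high, at the left of the island. Origin: centre of the underside.
Mind the look-alikes: they are no part of the job. Of the things like the part that bears cam_pivot, leave any that is blue; of the rest the smaller one is meant.

How it is judged:
By the outcome, as a careful person would: the job done as asked, in the order asked, and still so for the second after the job is handed in, with the robot touching nothing.
It also fails if it takes over 64 s, if anything falls off the work surface, if the arm or the gripper's body presses on something with over 40 N, if the wrist force passes 120 N, or if a joint passes its speed limit or range.

## Working session

There is one attempt and no reset: what is moved stays moved. The work goes in short steps, Python scripts to look and compute and a tool call to move; the robot and the scene stay as the last step left them, time stands still between calls to the robot, and variables do not carry over. Pictures are saved under pics/ and viewed, at most 10 in all, crops included, and the job is handed in when it is done.

Besides the shell and the picture viewer there is one more tool, called after "Request:" as name(argument=value, ...) on one line, values as JSON. apply_moves: Moves the arm, as the interface text tells. Its arguments: {"type":"object","properties":{"dp":{"type":"array"},"delta_rot":{"type":"array"},"jaw":{"type":"array"},"grip_force":{"type":"number"}},"required":["dp","delta_rot","jaw"]}

```bash
mkdir -p pics; cat > h.py <<'E'
from station import robot
import numpy as np, cv2
def ray(cam,px):
    p=robot.camera_params(cam);R=cv2.Rodrigues(np.array(p['rvec'],float))[0];t=np.array(p['tvec'],float).ravel()
    d=R.T@np.array([(px[0]-p['cx'])/p['fx'],(px[1]-p['cy'])/p['fy'],1.]);return -R.T@t,d
def at(cam,px,z):
    c,d=ray(cam,px);return (c+d*(z-c[2])/d[2]).round(4)
def proj(cam,X):
    p=robot.camera_params(cam);K=np.array([[p['fx'],0,p['cx']],[0,p['fy'],p['cy']],[0,0,1.]])
    return cv2.projectPoints(np.array(X,float).reshape(-1,1,3),np.array(p['rvec'],float),np.array(p['tvec'],float),K,None)[0].reshape(-1,2).round(1)
E
python3 - <<'E'
from h import *
for c in('scene','top'):
    im=robot.get_image(c);cv2.imwrite(f'pics/{c}0.png',im)
    print(c,ray(c,(280,210)))
    for n,z in(('lid_rack',0),('end_hoop',0),('cam_pivot',.04),('lever_post',.073),('jar_lid',0)):
        for r in robot.spot_point(c,n)[:4]: print(n,round(r['score'],2),np.round(r['location'],1),at(c,r['location'],z))
print(robot.state())
E
```

```text
scene (array([ 0.0898995 , -1.00921784,  0.92012574]), array([ 0.32865765,  0.74945893, -0.57471956]))
lid_rack 0.83 [339.5 297. ] [ 0.5975 -0.2249 -0.    ]
end_hoop 0.3 [386.7 300.3] [ 0.7004 -0.2843  0.    ]
cam_pivot 0.76 [253.7 213.3] [0.514  0.1555 0.04  ]
cam_pivot 0.73 [317.4 345.9] [ 0.4572 -0.3702  0.04  ]
cam_pivot 0.69 [316.4 276.9] [ 0.5572 -0.172   0.04  ]
cam_pivot 0.37 [194.5 170.3] [0.4224 0.4766 0.04  ]
lever_post 0.88 [290.1 330.8] [ 0.4083 -0.3328  0.073 ]
lever_post 0.87 [231.2 189.2] [0.4818 0.2613 0.073 ]
lever_post 0.73 [295.1 265.1] [ 0.5106 -0.1422  0.073 ]
lever_post 0.55 [341.3 298.7] [ 0.5584 -0.2937  0.073 ]
jar_lid 0.92 [271.2 265.9] [ 0.4857 -0.0434  0.    ]
top (array([0.25073915, 0.07773226, 1.64953851]), array([ 0.21532681, -0.00098187, -0.97670878]))
lid_rack 0.82 [361.3 217. ] [ 0.5921 -0.2313  0.    ]
lid_rack 0.47 [369.5 243.5] [ 0.4916 -0.2597  0.    ]
end_hoop 0.51 [326.4 213.8] [ 0.6024 -0.0994  0.    ]
cam_pivot 0.76 [352.1 224.4] [ 0.5556 -0.1893  0.04  ]
cam_pivot 0.72 [402.2 253.8] [ 0.4498 -0.3694  0.04  ]
cam_pivot 0.7 [262.7 238.1] [0.4
[... 244 characters left out ...]
: 0.6, 'q': array([ 1.18861101e+00,  3.52989271e-01,  1.63338482e+00, -2.24843687e-05,
        1.15518544e+00, -2.42542230e-03]), 'joint_velocities': array([ 6.81027261e-04, -1.47684880e-03, -8.82442800e-05,  1.27526804e-03,
       -3.09928877e-04,  4.97353226e-04]), 'tau': array([ 1.62334081e-04, -5.93469071e+01, -3.34444213e+01,  6.97799167e-02,
        1.60556717e-02, -8.15787621e-05]), 'position': array([0.23171409, 0.58047869, 0.21459618]), 'eef_rot': array([3.14155958e+00, 2.06508476e-05, 2.76184184e+00]), 'contact_force': array([-0.58153105,  0.75101091,  0.39112037]), 'torque': array([ 0.02513221, -0.00500067, -0.02492428]), 'gripper_force': 0.0, 'gripper_width': 0.09172261666507378}
```

View pics/scene0.png

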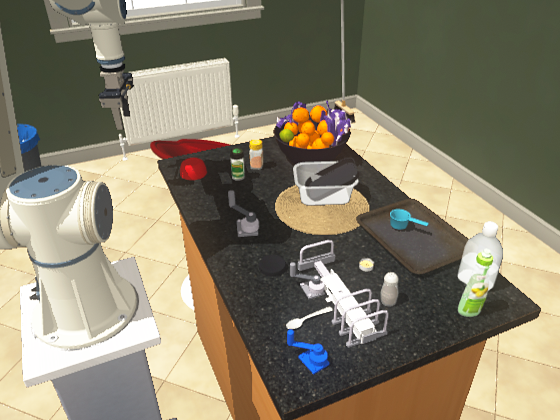

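View pics/top0.png

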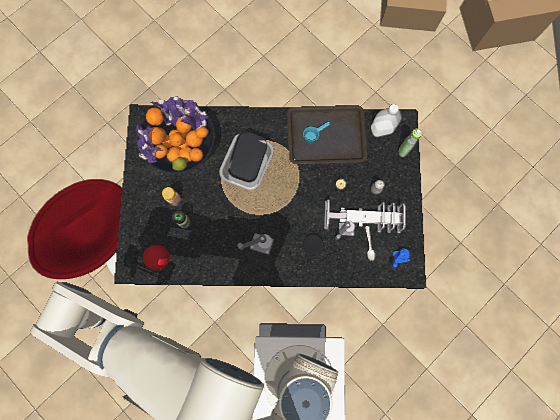

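```bash
python3 - <<'E'
import cv2,numpy as np
a=cv2.imread('pics/top0.png')[175:275,300:420];b=cv2.imread('pics/scene0.png')[230:350,255:395]
a=cv2.resize(a,None,fx=5,fy=5,interpolation=3);b=cv2.resize(b,None,fx=5,fy=5,interpolation=3)
cv2.imwrite('pics/a.png',a);cv2.imwrite('pics/b.png',b)
E
```

```text
(no output)
```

View pics/a.png

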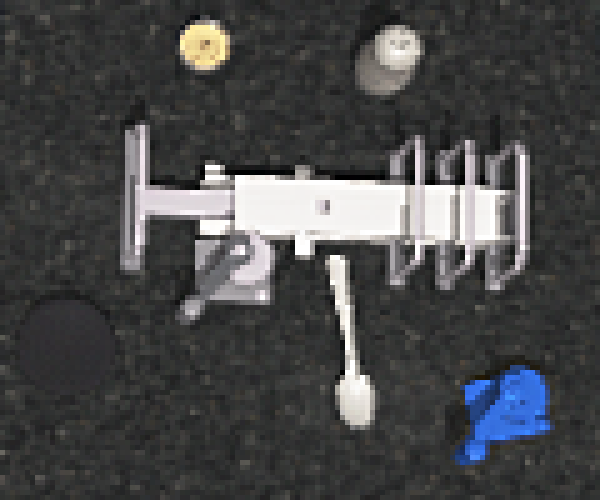

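View pics/b.png

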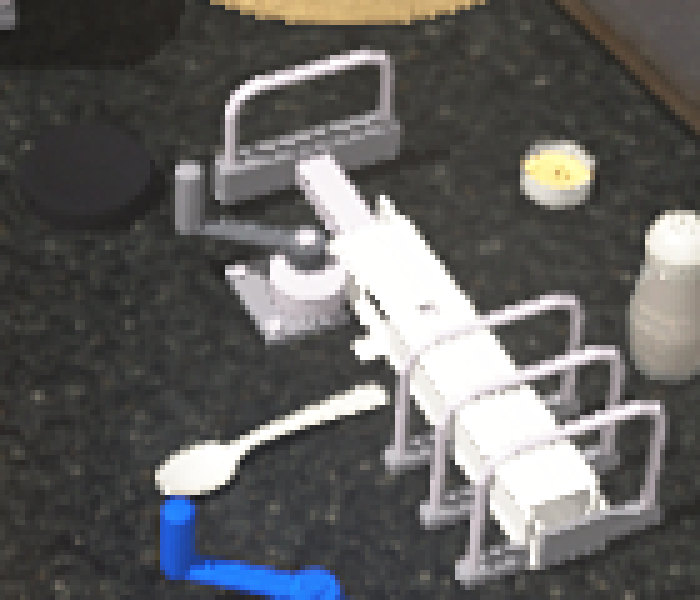

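```bash
python3 - <<'E'
from h import *
A=lambda u,v,z:at('top',(300+u/5-.4,175+v/5-.4),z)
B=lambda u,v,z:at('scene',(255+u/5-.4,230+v/5-.4),z)
print('chan',A(235,208,.035),A(510,216,.035), 'hole',A(324,207,.033),B(428,307,.033))
print('foot',A(130,123,.034),A(130,270,.034),'bar ends',A(143,125,.08),A(143,262,.08))
for u,a,b in((417,138,275),(468,140,278),(520,145,275)):print('fix',A(u,a,.08),A(u,b,.08))
print('B endbar',B(228,100,.08),B(390,60,.08),'mid',B(308,72,.08),'post',B(188,167,.073),A(188,308,.073),'piv',B(312,240,.045),A(240,247,.045))
print('B fix',B(490,330,.08),B(533,382,.08),B(577,435,.08))
print('B footbottom',B(220,198,.008),B(400,160,.008))
E
```

```text
chan [ 0.5871 -0.1703  0.035 ] [ 0.5842 -0.3739  0.035 ] hole [ 0.5892 -0.2367  0.033 ] [ 0.5912 -0.2355  0.033 ]
foot [ 0.6507 -0.0931  0.034 ] [ 0.5395 -0.0925  0.034 ] bar ends [ 0.638  -0.0977  0.08  ] [ 0.5372 -0.097   0.08  ]
fix [ 0.6315 -0.2961  0.08  ] [ 0.5308 -0.293   0.08  ]
fix [ 0.6306 -0.3331  0.08  ] [ 0.5292 -0.3294  0.08  ]
fix [ 0.6274 -0.3707  0.08  ] [ 0.5319 -0.3668  0.08  ]
B endbar [ 0.5453 -0.0998  0.08  ] [ 0.6384 -0.1054  0.08  ] mid [ 0.594  -0.0964  0.08  ] post [ 0.5074 -0.1319  0.073 ] [ 0.5056 -0.1297  0.073 ] piv [ 0.5547 -0.1797  0.045 ] [ 0.5559 -0.172   0.045 ]
B fix [ 0.5835 -0.3017  0.08  ] [ 0.5843 -0.3386  0.08  ] [ 0.5852 -0.3744  0.08  ]
B footbottom [ 0.5444 -0.0947  0.008 ] [ 0.648  -0.1074  0.008 ]
```

Request:
apply_moves(dp=[[0.018,-0.036,0],[0.018,-0.036,0],[0.018,-0.036,0],[0.018,-0.036,0],[0.018,-0.036,0]], delta_rot=[[0,0,-0.061],[0,0,-0.061],[0,0,-0.061],[0,0,-0.061],[0,0,-0.061]], jaw=[0,0,0,0,0])

```text
time: 1.02
position: [0.3221, 0.3988, 0.2147]
eef_rot: [3.141, 0.0, 2.454]
contact_force: [0.8, 0.0, 0.4]
gripper_width: 0.0608
gripper_force: 0.0
```

Request:
apply_moves(dp=[[0.018,-0.036,0],[0.018,-0.036,0],[0.018,-0.036,0],[0.018,-0.036,0],[0.018,-0.036,0]], delta_rot=[[0,0,-0.061],[0,0,-0.061],[0,0,-0.061],[0,0,-0.061],[0,0,-0.061]], jaw=[0,0,0,0,0])

```text
time: 1.43
position: [0.4123, 0.2187, 0.2149]
eef_rot: [3.141, 0.0, 2.149]
contact_force: [1.1, 0.8, 0.4]
gripper_width: 0.0274
gripper_force: 0.0
```

Request:
apply_moves(dp=[[0.018,-0.036,0],[0.018,-0.036,0],[0.018,-0.036,0],[0.018,-0.036,0],[0.018,-0.036,0]], delta_rot=[[0,0,-0.061],[0,0,-0.061],[0,0,-0.061],[0,0,-0.061],[0,0,-0.061]], jaw=[0,0,0,0,0])

```text
time: 1.85
position: [0.5023, 0.0384, 0.2149]
eef_rot: [3.141, 0.0, 1.844]
contact_force: [-0.1, 0.6, -0.5]
gripper_width: 0.0007
gripper_force: 0.0
```

Request:
apply_moves(dp=[[0.018,-0.036,0],[0.018,-0.036,0],[0.018,-0.036,0],[0.018,-0.036,0],[0.018,-0.036,0]], delta_rot=[[0,0,-0.061],[0,0,-0.061],[0,0,-0.061],[0,0,-0.061],[0,0,-0.061]], jaw=[0,0,0,0,0])

```text
time: 2.27
position: [0.5923, -0.1416, 0.2147]
eef_rot: [3.141, -0.0, 1.539]
contact_force: [0.9, -0.6, -0.3]
gripper_width: 0.0005
gripper_force: 0.0
```

Request:
apply_moves(dp=[[0,-0.006,-0.032],[0,0,-0.032],[0,0,-0.032],[0,0,-0.032],[-0.002,0,-0.032]], delta_rot=[[0,0,0],[0,0,0],[0,0,0],[0,0,0],[0,0,0]], jaw=[0,0,0,0,0])

```text
time: 2.68
position: [0.59, -0.1458, 0.0533]
eef_rot: [3.141, 0.0, 1.541]
contact_force: [-0.2, 0.1, -0.2]
gripper_width: 0.0007
gripper_force: 0.0
```

Request:
apply_moves(dp=[[0,0.01,0],[0,0.01,0],[0,0.008,0],[0,0.006,0],[0,0.003,0]], delta_rot=[[0,0,0],[0,0,0],[0,0,0],[0,0,0],[0,0,0]], jaw=[0,0,0,0,0])

```text
time: 3.1
position: [0.5915, -0.1081, 0.0569]
eef_rot: [3.138, 0.002, 1.544]
contact_force: [0.8, -6.4, 1.8]
gripper_width: 0.0002
gripper_force: 3.2
```

Request:
apply_moves(dp=[[0,0.006,0],[0,0.007,0],[0,0.007,0],[0.001,0.006,0],[0,0.004,0]], delta_rot=[[0,0,0],[0,0,0],[0,0,0],[0,0,0],[0,0,0]], jaw=[0,0,0,0,0])

```text
time: 3.52
position: [0.5924, -0.0789, 0.0568]
eef_rot: [3.138, 0.002, 1.543]
contact_force: [1.0, -6.1, 1.8]
gripper_width: 0.0002
gripper_force: 3.3
```

```bash
python3 - <<'E'
from h import *
im={c:robot.get_image(c) for c in('scene','top')}
a=cv2.resize(im['top'][175:275,290:420],None,fx=3,fy=3,interpolation=3);b=cv2.resize(im['scene'][230:350,255:395],None,fx=4,fy=4,interpolation=3)
h=max(a.shape[0],b.shape[0]);w=400
o=np.zeros((600,800,3),np.uint8)
b=cv2.resize(im['scene'][215:335,250:410],None,fx=5,fy=5,interpolation=3);cv2.imwrite('pics/c.png',b)
s=robot.state();print(s['position'],s['contact_force'])
E
```

```text
[ 0.59233238 -0.07843711  0.0566204 ] [ 0.95169348 -1.20686492  0.59629394]
```

View pics/c.png

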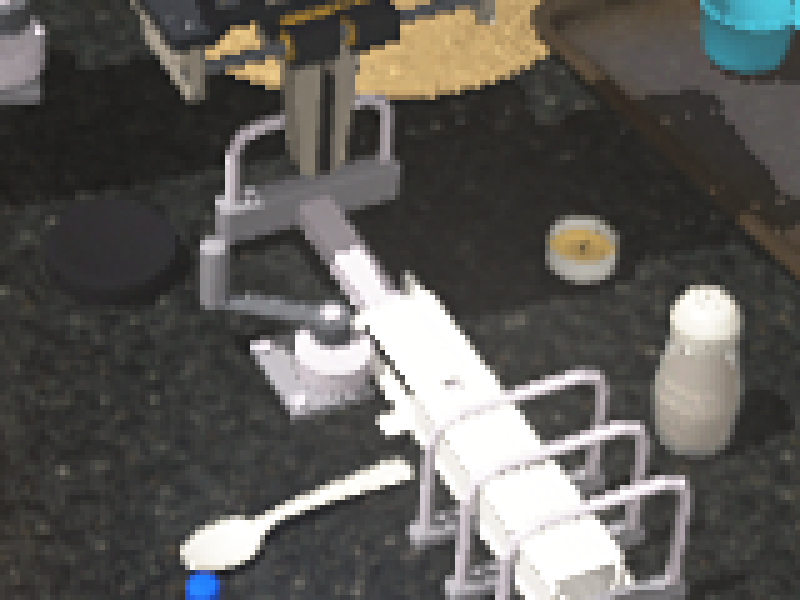

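Request:
apply_moves(dp=[[0,0.002,0],[0,0.002,0],[0,0.002,0],[0,0.001,0],[0,0.001,0]], delta_rot=[[0,0,0],[0,0,0],[0,0,0],[0,0,0],[0,0,0]], jaw=[0,0,0,0,0])

```text
time: 4.03
position: [0.5925, -0.0714, 0.0563]
eef_rot: [3.138, 0.001, 1.542]
contact_force: [1.8, -7.6, 5.8]
gripper_width: 0.0001
gripper_force: 3.2
```

Request:
apply_moves(dp=[[0,0.0008,0],[0,0.0008,0],[0,0.0008,0],[0,0.0006,0],[0,0,0]], delta_rot=[[0,0,0],[0,0,0],[0,0,0],[0,0,0],[0,0,0]], jaw=[0,0,0,0,0])

```text
time: 4.45
position: [0.5925, -0.0683, 0.0563]
eef_rot: [3.138, 0.001, 1.542]
contact_force: [2.4, -6.0, 4.5]
gripper_width: 0.0005
gripper_force: 2.9
```

Request:
apply_moves(dp=[[0,0.0008,0],[0,0.0008,0],[0,0.0008,0],[0,0.0008,0],[0,0,0]], delta_rot=[[0,0,0],[0,0,0],[0,0,0],[0,0,0],[0,0,0]], jaw=[0,0,0,0,0])

```text
time: 4.87
position: [0.5926, -0.0651, 0.0563]
eef_rot: [3.137, 0.001, 1.542]
contact_force: [1.7, -5.0, 4.3]
gripper_width: 0.0006
gripper_force: 2.8
```

Request:
apply_moves(dp=[[0,0.0008,0],[0,0.0008,0],[0,0.0008,0],[0,0.0008,0],[0,0,0]], delta_rot=[[0,0,0],[0,0,0],[0,0,0],[0,0,0],[0,0,0]], jaw=[0,0,0,0,0])

```text
time: 5.28
position: [0.5928, -0.0619, 0.0563]
eef_rot: [3.137, 0.001, 1.542]
contact_force: [3.3, -6.0, 4.1]
gripper_width: 0.0004
gripper_force: 2.8
```

Request:
apply_moves(dp=[[0,0.0008,0],[0,0.0008,0],[0,0.0008,0],[0,0.0008,0],[0,0,0]], delta_rot=[[0,0,0],[0,0,0],[0,0,0],[0,0,0],[0,0,0]], jaw=[0,0,0,0,0])

```text
time: 5.7
position: [0.5929, -0.0587, 0.0563]
eef_rot: [3.137, 0.001, 1.542]
contact_force: [2.9, -5.2, 3.7]
gripper_width: 0.0005
gripper_force: 2.9
```

Request:
apply_moves(dp=[[0,0.0008,0],[0,0.0008,0],[0,0.0008,0],[0,0.0008,0],[0,0,0]], delta_rot=[[0,0,0],[0,0,0],[0,0,0],[0,0,0],[0,0,0]], jaw=[0,0,0,0,0])

```text
time: 6.12
position: [0.5929, -0.0555, 0.0563]
eef_rot: [3.137, 0.001, 1.542]
contact_force: [2.3, -6.3, 3.0]
gripper_width: 0.0005
gripper_force: 2.9
```

Request:
apply_moves(dp=[[0,0.0008,0],[0,0.0008,0],[0,0.0008,0],[0,0.0008,0],[0,0,0]], delta_rot=[[0,0,0],[0,0,0],[0,0,0],[0,0,0],[0,0,0]], jaw=[0,0,0,0,0])

```text
time: 6.53
position: [0.593, -0.0523, 0.0563]
eef_rot: [3.137, 0.001, 1.542]
contact_force: [3.7, -5.5, 2.3]
gripper_width: 0.0006
gripper_force: 2.8
```

Request:
apply_moves(dp=[[0,0.0008,0],[0,0.0008,0],[0,0.0008,0],[0,0.0008,0],[0,0,0]], delta_rot=[[0,0,0],[0,0,0],[0,0,0],[0,0,0],[0,0,0]], jaw=[0,0,0,0,0])

```text
time: 6.95
position: [0.5931, -0.0491, 0.0563]
eef_rot: [3.137, 0.001, 1.542]
contact_force: [3.2, -4.9, 2.6]
gripper_width: -0.0
gripper_force: 2.8
```

Request:
apply_moves(dp=[[0,0.0008,0],[0,0.0008,0],[0,0.0008,0],[0,0.0008,0],[0,0,0]], delta_rot=[[0,0,0],[0,0,0],[0,0,0],[0,0,0],[0,0,0]], jaw=[0,0,0,0,0])

```text
time: 7.37
position: [0.5923, -0.0455, 0.0559]
eef_rot: [3.138, 0.001, 1.542]
contact_force: [2.0, -5.3, 2.1]
gripper_width: 0.0003
gripper_force: 2.0
```

```bash
python3 - <<'E'
from h import *
im=robot.get_image('scene');b=cv2.resize(im[255:325,300:380],None,fx=8,fy=8,interpolation=3);cv2.imwrite('pics/d.png',b)
s=robot.state();print(s['position'],s['contact_force'])
E
```

```text
[ 0.59209636 -0.0454817   0.05576626] [ 1.90625399 -3.73223356  1.76974467]
```

View pics/d.png

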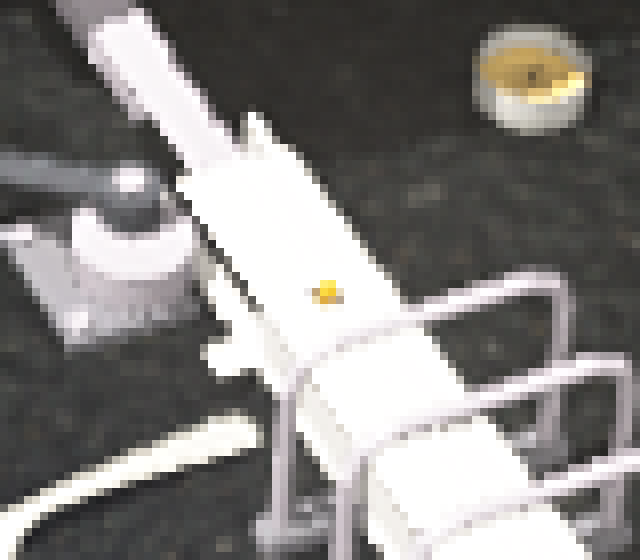

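Request:
apply_moves(dp=[[0,-0.01,0],[0,-0.005,0.02],[0,0,0.03],[0,0,0.035],[0,0,0.03]], delta_rot=[[0,0,0],[0,0,0],[0,0,0],[0,0,0],[0,0,0.12]], jaw=[0,0,0,0,0.3])

```text
time: 7.83
position: [0.5898, -0.0604, 0.1709]
eef_rot: [-3.14, -0.001, 1.66]
contact_force: [0.6, 0.7, -0.3]
gripper_width: 0.0052
gripper_force: 0.0
```

Request:
apply_moves(dp=[[-0.017,-0.014,0],[-0.017,-0.014,0],[-0.017,-0.014,0],[-0.017,-0.014,0],[-0.017,-0.014,0]], delta_rot=[[0,0,0.12],[0,0,0.12],[0,0,0.12],[0,0,0.12],[0,0,0.12]], jaw=[0.4,0.4,0.4,0.4,0.4])

```text
time: 8.25
position: [0.504, -0.1306, 0.1694]
eef_rot: [-3.141, -0.001, 2.268]
contact_force: [0.2, 1.0, 0.0]
gripper_width: 0.0361
gripper_force: 0.0
```

```bash
python3 - <<'E'
from h import *
s=robot.state();print(s['position'],s['eef_rot'],s['contact_force'],s['gripper_width'])
im=robot.get_image('scene')
for n,z in(('cam_pivot',.04),('lever_post',.073)):
    for r in robot.spot_point('scene',n)[:4]: print(n,round(r['score'],2),np.round(r['location'],1),at('scene',r['location'],z))
b=cv2.resize(im[235:315,265:365],None,fx=7,fy=7,interpolation=3);cv2.imwrite('pics/e.png',b)
E
```

```text
[ 0.50403298 -0.1305547   0.16941361] [-3.14121297e+00 -1.49473217e-03  2.26791358e+00] [0.18663052 1.04605786 0.0019974 ] 0.03614370666704204
cam_pivot 0.95 [317.4 277.9] [ 0.5578 -0.1763  0.04  ]
cam_pivot 0.78 [318.1 345.8] [ 0.4588 -0.3706  0.04  ]
cam_pivot 0.68 [253.5 213.4] [0.5133 0.1553 0.04  ]
cam_pivot 0.28 [339.1 299.6] [ 0.5702 -0.2663  0.04  ]
lever_post 0.9 [230.6 189.2] [0.4801 0.2621 0.073 ]
lever_post 0.72 [290.7 329.6] [ 0.4109 -0.3303  0.073 ]
lever_post 0.69 [295.3 263.6] [ 0.5136 -0.1372  0.073 ]
```

View pics/e.png

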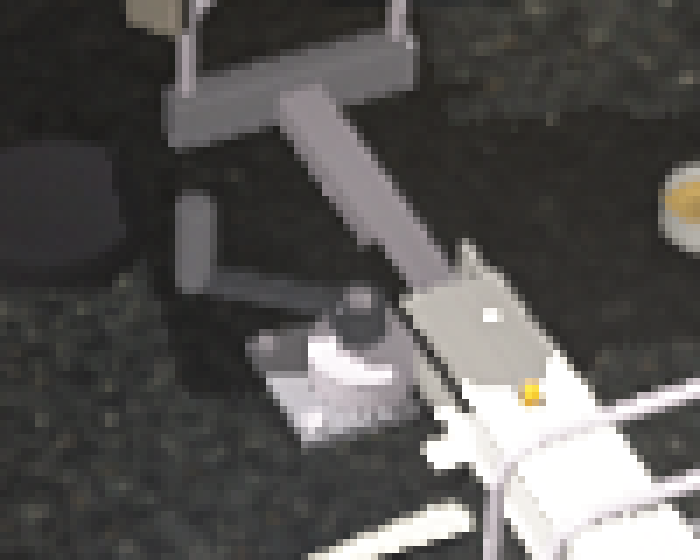

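Request:
apply_moves(dp=[[0.004,-0.001,-0.024],[0,0,-0.025],[0,0,-0.02],[0,0,-0.018],[0,0,-0.012]], delta_rot=[[0,0,0.07],[0,0,0],[0,0,0],[0,0,0],[0,0,0]], jaw=[0.45,0.45,0.45,0.45,0.45])

```text
time: 8.82
position: [0.5095, -0.1303, 0.0687]
eef_rot: [-3.141, -0.002, 2.329]
contact_force: [-0.3, 0.6, 0.7]
gripper_width: 0.0412
gripper_force: 0.0
```

Request:
apply_moves(dp=[[0,0,-0.008],[0,0,-0.008],[0,0,-0.006],[0,0,-0.001],[0,0,0]], delta_rot=[[0,0,0],[0,0,0],[0,0,0],[0,0,0],[0,0,0]], jaw=[0.45,0.45,0.45,0.45,0.45])

```text
time: 9.23
position: [0.5099, -0.131, 0.0476]
eef_rot: [-3.142, -0.0, 2.331]
contact_force: [-0.2, -0.4, -0.1]
gripper_width: 0.0415
gripper_force: 0.0
```

Request:
apply_moves(dp=[[0,0,0],[0,0,0],[0,0,0],[0,0,0],[0,0,0]], delta_rot=[[0,0,0],[0,0,0],[0,0,0],[0,0,0],[0,0,0]], jaw=[0.2,0.2,0.2,0.2,0.2], grip_force=5)

```text
time: 9.65
position: [0.5095, -0.1313, 0.0479]
eef_rot: [-3.141, 0.0, 2.332]
contact_force: [-2.5, -1.1, 1.6]
gripper_width: 0.0185
gripper_force: 1.0
```

Request:
apply_moves(dp=[[-0.0037,-0.0054,0],[-0.004,-0.005,0],[-0.0035,-0.0054,0],[-0.0029,-0.0057,0],[-0.0024,-0.0059,0]], delta_rot=[[0,0,0.1],[0,0,0.1],[0,0,0.1],[0,0,0.1],[0,0,0.1]], jaw=[0.2,0.2,0.2,0.2,0.2])

```text
time: 10.07
position: [0.4941, -0.1587, 0.048]
eef_rot: [3.141, 0.002, 2.836]
contact_force: [2.2, 2.4, -0.5]
gripper_width: 0.0186
gripper_force: 1.2
```

```bash
python3 - <<'E'
from h import *
s=robot.state();print(s['position'],s['eef_rot'],s['contact_force'],s['gripper_width'])
im=robot.get_image('scene')
b=cv2.resize(im[235:315,265:365],None,fx=7,fy=7,interpolation=3);cv2.imwrite('pics/f.png',b)
E
```

```text
[ 0.49414677 -0.15870864  0.04797112] [3.14099467e+00 2.14981867e-03 2.83640242e+00] [ 2.18581094  2.42406592 -0.49224774] 0.01857589114498343
```

View pics/f.png

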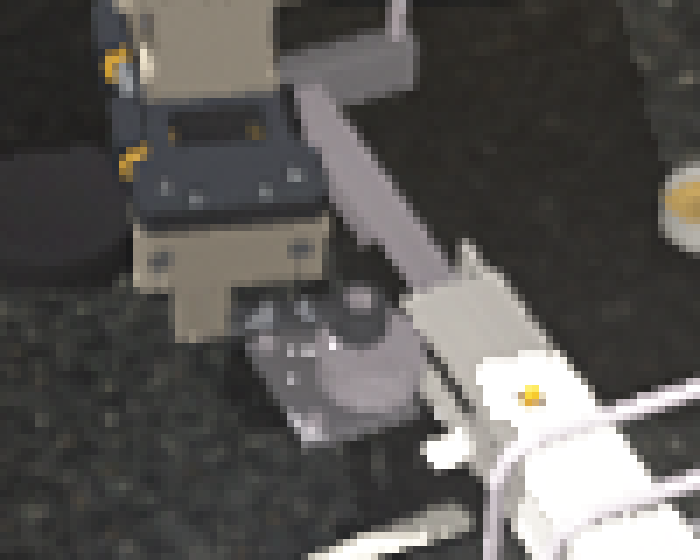

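Request:
apply_moves(dp=[[-0.0005,-0.0019,0],[-0.0005,-0.0019,0],[-0.0004,-0.0019,0],[-0.0004,-0.0019,0],[-0.0003,-0.0019,0]], delta_rot=[[0,0,0.03],[0,0,0.03],[0,0,0.03],[0,0,0.03],[0,0,0.03]], jaw=[0.2,0.2,0.2,0.2,0.2])

```text
time: 10.53
position: [0.4919, -0.1679, 0.0479]
eef_rot: [3.141, 0.001, 2.98]
contact_force: [2.0, 1.9, -0.6]
gripper_width: 0.0184
gripper_force: 1.0
```

Request:
apply_moves(dp=[[-0.0002,-0.0019,0],[-0.0002,-0.0019,0],[-0.0002,-0.0019,0],[-0.0001,-0.0019,0],[0,0,0]], delta_rot=[[0,0,0.03],[0,0,0.03],[0,0,0.03],[0,0,0.03],[0,0,0]], jaw=[0.2,0.2,0.2,0.2,0.2])

```text
time: 10.95
position: [0.4909, -0.1756, 0.0478]
eef_rot: [3.142, 0.001, 3.101]
contact_force: [0.5, 1.3, -0.3]
gripper_width: 0.0185
gripper_force: 0.3
```

Request:
apply_moves(dp=[[0,-0.0019,0],[0,-0.0019,0],[0,-0.0019,0],[0.0001,-0.0019,0],[0,0,0]], delta_rot=[[0,0,0.03],[0,0,0.03],[0,0,0.03],[0,0,0.03],[0,0,0]], jaw=[0.2,0.2,0.2,0.2,0.2])

```text
time: 11.37
position: [0.4909, -0.183, 0.0476]
eef_rot: [3.141, 0.001, -3.063]
contact_force: [0.2, 0.8, 0.8]
gripper_width: 0.0183
gripper_force: 0.9
```

Request:
apply_moves(dp=[[0.0002,-0.0019,0],[0.0002,-0.0019,0],[0.0003,-0.0019,0],[0.0003,-0.0019,0],[0,0,0]], delta_rot=[[0,0,0.03],[0,0,0.03],[0,0,0.03],[0,0,0.03],[0,0,0]], jaw=[0.2,0.2,0.2,0.2,0.2])

```text
time: 11.78
position: [0.4918, -0.1903, 0.0476]
eef_rot: [3.141, 0.0, -2.943]
contact_force: [0.9, 3.0, -1.2]
gripper_width: 0.0183
gripper_force: 1.5
```

Request:
apply_moves(dp=[[0.0003,-0.0015,0],[0.0004,-0.0015,0],[0.0004,-0.0015,0],[0.0004,-0.0015,0],[0,0,0]], delta_rot=[[0,0,0.024],[0,0,0.024],[0,0,0.024],[0,0,0.024],[0,0,0]], jaw=[0.2,0.2,0.2,0.2,0.2])

```text
time: 12.2
position: [0.4933, -0.1957, 0.0475]
eef_rot: [3.14, 0.001, -2.848]
contact_force: [2.5, 8.3, 1.0]
gripper_width: 0.0184
gripper_force: 3.0
```

Request:
apply_moves(dp=[[0.0005,-0.0015,0],[0.0005,-0.0015,0],[0.0005,-0.0015,0],[0.0005,-0.0015,0],[0,0,0]], delta_rot=[[0,0,0.024],[0,0,0.024],[0,0,0.024],[0,0,0.024],[0,0,0]], jaw=[0.2,0.2,0.2,0.2,0.2])

```text
time: 12.62
position: [0.4949, -0.201, 0.0473]
eef_rot: [3.139, 0.0, -2.752]
contact_force: [3.1, 11.9, 0.3]
gripper_width: 0.0208
gripper_force: 5.0
```

Request:
apply_moves(dp=[[0,0,0],[0,0,0],[0,0,0],[0,0,0],[0,0,0]], delta_rot=[[0,0,0],[0,0,0],[0,0,0],[0,0,0],[0,0,0]], jaw=[0.2,0.2,0.2,0.2,0.2], grip_force=15)

```text
time: 13.03
position: [0.4949, -0.2011, 0.0473]
eef_rot: [3.139, 0.0, -2.753]
contact_force: [3.3, 10.5, 0.2]
gripper_width: 0.0185
gripper_force: 4.1
```

Request:
apply_moves(dp=[[0.0006,-0.0014,0],[0.0006,-0.0014,0],[0,0,0],[0,0,0],[0,0,0]], delta_rot=[[0,0,0.024],[0,0,0.024],[0,0,0],[0,0,0],[0,0,0]], jaw=[0.2,0.2,0.2,0.2,0.2])

```text
time: 13.45
position: [0.4959, -0.2038, 0.0473]
eef_rot: [3.139, 0.0, -2.705]
contact_force: [2.8, 10.6, -0.6]
gripper_width: 0.0185
gripper_force: 4.1
```

Request:
apply_moves(dp=[[0,0,0],[0,0,0],[0,0,0],[0,0,0],[0,0,0]], delta_rot=[[0,0,0],[0,0,0],[0,0,0],[0,0,0],[0,0,0]], jaw=[0.25,0.3,0.35,0.4,0.4])

```text
time: 13.87
position: [0.4962, -0.2059, 0.0476]
eef_rot: [-3.141, -0.0, -2.702]
contact_force: [-0.3, -0.3, 0.2]
gripper_width: 0.0368
gripper_force: 0.0
```

Request:
apply_moves(dp=[[0,0,0.02],[0,0,0.03],[0,0,0.035],[0,0,0.035],[0,0,0.03]], delta_rot=[[0,0,0],[0,0,0],[0,0,0],[0,0,0],[0,0,0]], jaw=[0.4,0.4,0.4,0.4,0.4])

```text
time: 14.28
position: [0.4963, -0.2059, 0.1999]
eef_rot: [-3.141, 0.001, -2.702]
contact_force: [-0.1, -0.7, -0.7]
gripper_width: 0.0367
gripper_force: 0.0
```

Request:
apply_moves(dp=[[-0.02,0.03,0.02],[-0.02,0.03,0.02],[-0.02,0.03,0.02],[-0.02,0.03,0],[0,0,0]], delta_rot=[[0,0,0],[0,0,0],[0,0,0],[0,0,0],[0,0,0]], jaw=[0.4,0.4,0.4,0.4,0.4])

```text
time: 14.7
position: [0.4132, -0.0824, 0.2585]
eef_rot: [3.141, 0.001, -2.701]
contact_force: [0.5, -0.5, -0.4]
gripper_width: 0.0367
gripper_force: 0.0
```

```bash
python3 - <<'E'
from h import *
s=robot.state();print(s['position'],s['contact_force'])
im=robot.get_image('scene')
b=cv2.resize(im[215:335,250:410],None,fx=5,fy=5,interpolation=3);cv2.imwrite('pics/g.png',b)
E
```

```text
[ 0.41319958 -0.08244377  0.25854262] [ 0.50620854 -0.50603529 -0.44541113]
```

View pics/g.png

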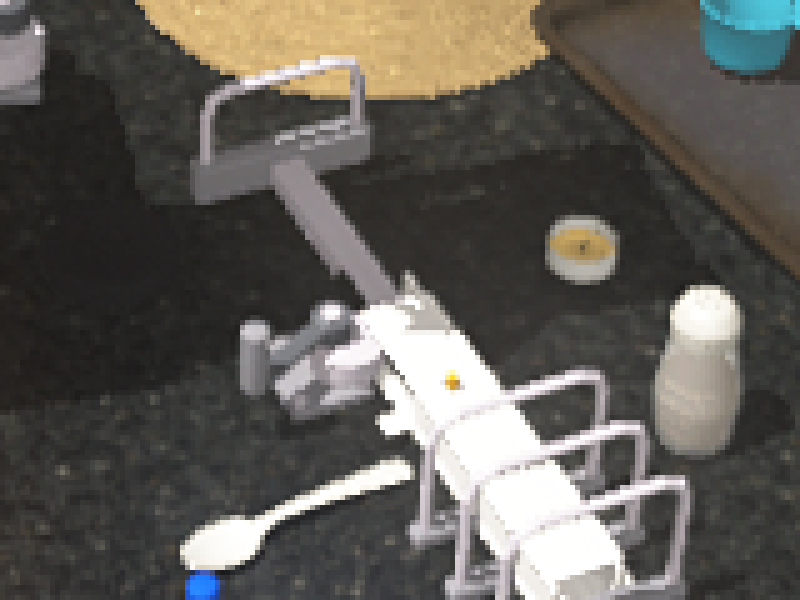

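The brass pin is out at (452,380), the lever post is at (254,345) with the lobe against the rail, and the bystanders in view haven't moved. I'm handing the job in now.

```bash
python3 -c "
from station import robot
print(robot.finish_job())"
```

```text
the job is handed in; nothing more can be done
None
```

The rack is pushed out until its lock button clicked, the clamp lobe bears on the pad at an estimated 2 mm (about 9–10 N at the post before release), the gripper is clear of everything, and the job is handed in.

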